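Unload the microscope carrier: put stacked labware away

ROBOT

A 6-joint arm with a two-finger parallel gripper is mounted at the origin on the work surface. World frame = base frame: x ahead of the robot, y to its left, z up, the work surface at z = 0. Lengths are in mm, angles in rad, forces in N, time in s.
With the tool pointing down it reaches from about 350 to 775 mm from the base axis. Payload 7.3 kg.
Tool frame: the origin (TCP) lies between the finger pads; the fingertips stand 25 mm ahead of it and the grasp point (between the pads) lies 6 mm ahead of it; z points along the fingers, y is the line along which they close (so a half turn about z gives the same grasp; the last joint's range is limited). The gripper opens to 92 mm and grips with 3 to 60 N. Pads are 19 mm wide; open, the fingers measure 130 mm over their backs; the gripper's body (75 mm by 190 mm) begins 47 mm behind the grasp point.
Start: joints at [1.015, 0.342, 1.524, -0, 1.275, -0.146], TCP at [209.16, 481.554, 251.741] pointing down, gripper open.
Joint ranges: [-2.53, 2.53], [-0.77, 2.02], [0.04, 2.7], [-1, 4.14], [0.28, 2.66], [-3.11, 3.11]. Speed limits (rad/s): [2.57, 2.57, 3.14, 3.14, 3.14, 3.14].

INTERFACE

Orientations are given as [roll, pitch, yaw] about the fixed x, y, z axes, in that order (R = Rz(yaw) Ry(pitch) Rx(roll)).
In Python, from plant import bot gives the robot as it stands.
- The arm moves only by the tool play_rows, never from a script. Its argument "commands" is a list of rows, each an object of numbers: "x", "y", "z": the shift along the tool's x, y, z in m; "twist": the turn about the tool's z in degrees. In form: [{"x": .., "y": .., "z": .., "twist": ..}, ...]. A call has exactly 8 rows; each row is the pose to reach, as a shift and turn from the pose commanded when the call began, along the tool's axes at that moment; what a row does not reach only later rows make up. A row lasts 1/10 s, in which the tool goes at most 50 mm and 8.59 degrees, less where a joint would pass 70% of its speed; a pose out of reach is approached as far as the arm can. A call with a gripper value outside its range is refused whole. "jaw" is the closure, from 0 (fully open) to 1 (shut), set as the call begins (left out, the last holds). The fingers move at their own pace and stop on an object; the grip force is fixed at half the most. Time passes only in rows, so rows that repeat a pose let the fingers close, or fill a call up. It gives the time, the measured TCP pose, the force, the opening and the grip force at its end, in the units of the state.
- bot.get_obs(): the state, without advancing time (a new reading comes with each control period).
- bot.capture(name): name is "scene" or "top"; returns a dict with "pixels" (384x512x3 uint8, red, green, blue), "fx", "fy", "cx", "cy" (pixels), "eye" and "rotation" of the camera in the world. Camera axes: x right, y down, z forward; pixel columns grow to the right and rows downward; lengths in mm; the calibration is good to about 2 mm. A picture is of the moment at which its call begins. There is no depth.
- bot.close_job(): hands the job in; it is judged then, once.
The state is a dict: "time": time; "joint_positions": joint angles; "dq": joint speeds; "tau": joint torques, N m; "tool_pos": TCP position; "tcp_rot": TCP orientation; "contact_force": force on the tool from outside, world axes, zero at the start; "moment": the same for the moment, N m; "grip_width": finger opening in mm; "finger_force": force on a finger pad.
Only numpy, scipy, OpenCV 4.12 (cv2) and the standard library are available. Lean on these libraries where they do the work, as an engineer would, in place of code of your own. Each camera call takes 0.05 s, during which the arm holds its last target. There are 200 camera calls.

TASK

Take the stack on the dark grey carrier plate apart and put everything in its own place: the vial standing in the ring-shaped holder, the round dish right way up in the middle of the round hot plate, the square box right way up in the middle of the square cork tile, and last the carrier, once emptied, centred and square on the long rubber-topped rest. Lift the carrier only when nothing is on it, set every thing down gently rather than letting it fall, and leave the flask and the pipette-tip box where they are.

Things in the scene. Friction and masses are not known exactly. Their poses are not given: they have to be found in the camera images.
- vial_mid (a point): Closed empty glass vial with a white screw cap, a plain upright cylinder 28 mm in diameter and 56 mm high, about 35 g. This point is its centre, 28 mm above its underside; z along its axis, up. It starts on top of either the dish or the box, at the end of the carrier towards the carrier's +y.
- dish_mid (a point): Lidded culture dish, pale bluish plastic, round: 40 mm in diameter at the lid (upper 6 mm), 37 mm below, 18 mm high, about 30 g. This point is its centre, 9 mm above its underside; z up. It starts on the carrier's top, 34 mm from the carrier's middle along the carrier's long axis, at either end.
- glassbox_mid (a point): Closed cover-glass box, grey plastic with a dark seam and a white square on top: 38 x 38 mm, 18 mm high, about 40 g. This point is its centre, 9 mm above its underside; x and y square to its sides, z up. It starts on the carrier's top, at the other end from the dish.
- carrier_mid (a point): Carrier at the bottom of the stack: flat dark grey anodised aluminium plate 64 mm (its x) by 124 mm (its y), 16 mm thick, about 260 g, loose on the bench. This point is its centre, 8 mm above its underside; z up. It looks the same turned half round.
- well_floor (a point): Holder for the vial: low black plastic ring on the bench, fixed, 56 mm outside and 40 mm inside diameter, its rim 10 mm above the bench, with a floor 4 mm above the bench (6 mm below the rim). This point is the centre of that floor; z up.
- hotplate_top (a point): Small round hot plate (off, cold), fixed: white rim 74 mm in diameter with a dark round metal top 66 mm in diameter, 12 mm above the bench. This point is the centre of its top; z up. Place of the dish.
- tile_top (a point): Square tile, fixed: grey base 66 x 66 mm with a brown cork top 58 x 58 mm, 12 mm above the bench. This point is the centre of its top; x and y square to its sides, z up. Place of the square box.
- rest_top (a point): Rest for the carrier, fixed: steel plate 88 mm (x) by 150 mm (y) with a flat black rubber top 80 x 142 mm, 10 mm above the bench. This point is the centre of its top; z up. The carrier lies flat on it with its long side along the rest's long side, either way round.
- flask_mid (a point): Bystander: small flat culture flask lying on the bench, pinkish clear body 50 x 66 mm, 26 mm high, with a blue cap at its +y end, 94 mm long overall (from 45 mm on the -y side of this point to 49 mm on the +y side). This point is 13 mm above its underside. Not to be moved.
- tipbox_mid (a point): Bystander: pipette-tip box, blue with a white lid, 72 mm (x) by 102 mm (y), 50 mm high. This point is its centre, 25 mm above its underside. Not to be moved.

How it is judged:
By the outcome, as a careful person would: the job done as asked, in the order asked, and still so for the second after the job is handed in, with the robot touching nothing.
It also fails if it takes over 115 s, if anything falls off the work surface, if the arm or the gripper's body presses on something with over 40 N, if the wrist force passes 120 N, or if a joint passes its speed limit or range.

## Working session

There is one attempt and no reset: what is moved stays moved. The work goes in short steps, Python scripts to look and compute and a tool call to move; the robot and the scene stay as the last step left them, time stands still between calls to the robot, and variables do not carry over. Pictures are saved under pics/ and viewed, at most 14 in all, crops included, and the job is handed in when it is done.

Besides the shell and the picture viewer there is one more tool, called after "Call:" as name(argument=value, ...) on one line, values as JSON. play_rows: Moves the arm, as the interface text tells. Its arguments: {"type":"object","properties":{"commands":{"type":"array"},"jaw":{"type":"number"}},"required":["commands"]}

```bash
mkdir -p pics; python3 - <<'E'
from plant import bot
import cv2
for n in("scene","top"):
    c=bot.capture(n); cv2.imwrite(f"pics/{n}0.png",c["pixels"][:,:,::-1])
    print(n,c["fx"],c["fy"],c["cx"],c["cy"],c["eye"],c["rotation"])
o=bot.get_obs();print({k:o[k] for k in("time","tool_pos","tcp_rot","grip_width","contact_force")})
E
```

```text
scene 382.67673656956225 382.67673656956225 256.64985452271236 194.46115845724614 [1067.83797659  473.1840865   573.60149322] [-2.18704997 -0.01435949  2.29207634]
top 404.1626191192963 404.1626191192963 258.91000794640223 193.179399141447 [358.79110656  -6.32345776 992.12776966] [-2.95151891  0.01504442 -1.55142243]
{'time': 0.1, 'tool_pos': array([208.97770058, 481.25376534, 251.116768  ]), 'tcp_rot': array([-3.14020268e+00, -1.99333899e-04,  2.73180929e+00]), 'grip_width': 91.67277173372582, 'contact_force': array([ 0.03044051, -0.30067701,  0.05041574])}
```

View pics/top0.png

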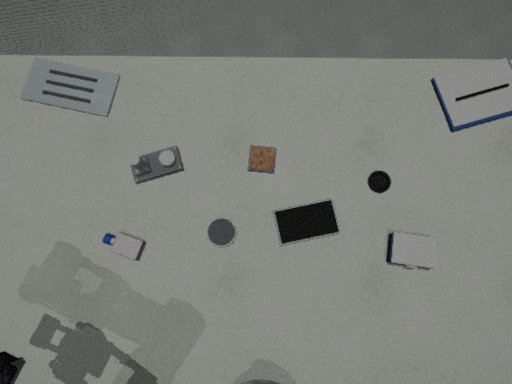

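View pics/scene0.png

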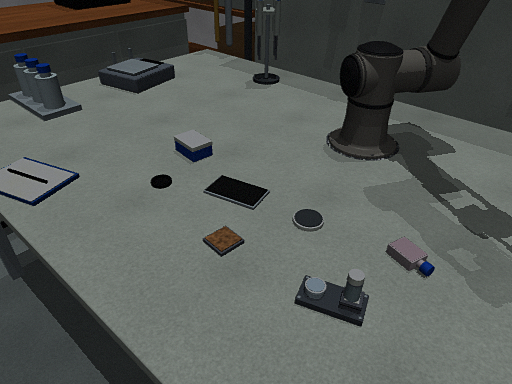

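The top view shows the stack at about (157,164): the dish at (167,157) and the vial on the box at (141,168). The cork tile is at (262,159), the hot plate at (221,232), the rest at (307,222) and the ring at (379,182). The flask is at (125,245) and the tip box at (412,250). The scene view confirms the vial is on the box.

```bash
cat > h.py <<'E'
import numpy as np, cv2
from scipy.spatial.transform import Rotation as R
def rot(c):
    r=np.array(c["rotation"]); return R.from_euler("xyz",r).as_matrix()
def ray(c,u,v,z):
    d=rot(c)@np.array([(u-c["cx"])/c["fx"],(v-c["cy"])/c["fy"],1]); e=np.array(c["eye"])
    return (e+d*(z-e[2])/d[2])[:2]
def proj(c,p):
    q=rot(c).T@(np.array(p,float)-np.array(c["eye"])); return np.array([c["cx"]+c["fx"]*q[0]/q[2],c["cy"]+c["fy"]*q[1]/q[2]])
def crop(c,u0,v0,w,h,s,name):
    cv2.imwrite(name,cv2.resize(c["pixels"][v0:v0+h,u0:u0+w,::-1],None,fx=s,fy=s,interpolation=cv2.INTER_CUBIC))
E
python3 - <<'E'
from plant import bot
from h import *
t=bot.capture("top"); s=bot.capture("scene")
for n,u,v in(("stack",157,164),("tile",262,159),("hot",221,232),("rest",307,222),("ring",379,182)): print(n,ray(t,u,v,10))
for n,u,v in(("tile",223,240),("hot",308,219),("rest",237,191),("ring",161,181)): print(n,ray(s,u,v,10))
a=cv2.resize(t["pixels"][135:195,115:195,::-1],None,fx=5,fy=5,interpolation=cv2.INTER_CUBIC)
b=cv2.resize(s["pixels"][260:330,285:380,::-1],None,fx=4.2,fy=4.2,interpolation=cv2.INTER_CUBIC)
o=np.zeros((300,400+b.shape[1],3),np.uint8);o[:300,:400]=a;o[:b.shape[0],400:]=b
cv2.imwrite("pics/c1.png",np.clip(o*1.4,0,255).astype(np.uint8))
o2=cv2.resize(t["pixels"][135:265,195:400,::-1],None,fx=3.9,fy=3.9,interpolation=cv2.INTER_CUBIC)
cv2.imwrite("pics/c2.png",np.clip(o2*1.4,0,255).astype(np.uint8))
# contours
g=t["pixels"].astype(int); gray=g.sum(2)/3; print(o2.shape)
hsv=cv2.cvtColor(t["pixels"],cv2.COLOR_RGB2HSV)
for (u,v) in((157,164),(142,168),(167,157),(262,159),(250,159),(221,232),(307,222),(276,222),(379,182),(360,182),(200,182)): print(u,v,g[v,u])
E
```

```text
stack [618.07175508 270.3306848 ]
tile [635.11574437   6.03487509]
hot [449.74743953 102.49655956]
rest [ 477.86946793 -106.46732142]
ring [ 580.54196834 -284.77370706]
tile [643.22267802  12.98917354]
hot [458.26777104 108.24358698]
rest [487.4909848  -93.82268573]
ring [ 590.43455507 -275.20848146]
(507, 800, 3)
157 164 [79 84 86]
142 168 [61 64 62]
167 157 [139 141 139]
262 159 [120  94  67]
250 159 [98 87 78]
221 232 [65 67 71]
307 222 [17 19 20]
276 222 [ 99 104 104]
379 182 [19 22 22]
360 182 [137 141 133]
200 182 [138 142 133]
```

View pics/c1.png

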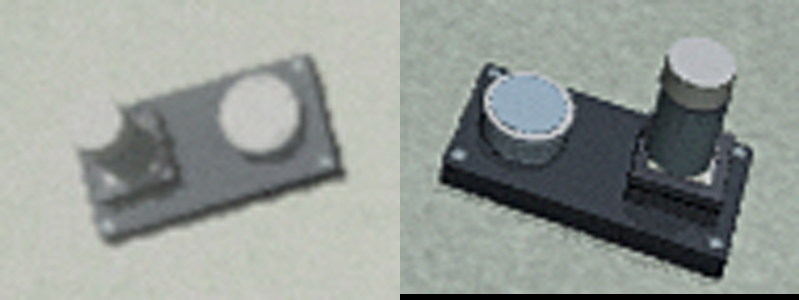

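View pics/c2.png

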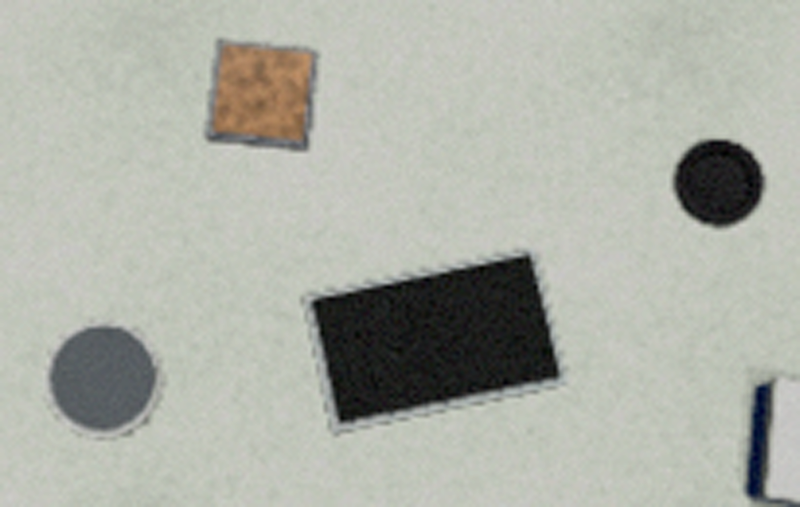

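```bash
cat >> h.py <<'E'
def poly(c,mask,win,z):
    """largest blob in win (u0,v0,w,h): centroid & minAreaRect & world corners at z"""
    u0,v0,w,h=win; m=np.zeros(mask.shape,np.uint8); m[v0:v0+h,u0:u0+w]=mask[v0:v0+h,u0:u0+w]*255
    cs,_=cv2.findContours(m,cv2.RETR_EXTERNAL,cv2.CHAIN_APPROX_NONE); k=max(cs,key=cv2.contourArea)
    P=np.array([ray(c,*p[0],z) for p in k]).astype(np.float32)
    r=cv2.minAreaRect(P); M=cv2.moments(P.reshape(-1,1,2)); ctr=np.array([M["m10"],M["m01"]])/M["m00"]
    return np.round(ctr,1),np.round(r[0],1),np.round(r[1],1),round(r[2],1)
E
python3 - <<'E'
from plant import bot
from h import *
for n in("top","scene"):
    c=bot.capture(n); p=c["pixels"].astype(int); g=p.mean(2); sat=p[...,0]-p[...,2]
    W=dict(top=dict(tile=(240,140,45,40),hot=(200,210,45,45),rest=(265,192,85,60),ring=(360,162,40,40),stack=(125,140,65,50)),
     scene=dict(tile=(195,220,60,42),hot=(285,200,45,35),rest=(195,168,85,45),ring=(140,165,40,30),stack=(285,255,95,70)))[n]
    print(n,"tile",poly(c,sat>30,W["tile"],12)); print(n,"hot",poly(c,g<100,W["hot"],12))
    print(n,"rest",poly(c,g<55,W["rest"],10)); print(n,"ring",poly(c,g<70,W["ring"],10))
    print(n,"carrier",poly(c,g<(110 if n=="top" else 60),W["stack"],16))
    if n=="top": print("dish",poly(c,g>118,(156,148,22,18),34))
    print(n,"base",ray(c,*((362,143) if n=="scene" else (262,384)),5))
    if n=="scene":
        for nm,uv,z in (("vialtop",(285+(700-400)/4.2,260+62/4.2),90),("dishtop",(285+129/4.2,260+103/4.2),34)): print(nm,ray(c,*uv,z))
        for a in((443,183),(720,275),(752,150),(490,65)): print("corner",ray(c,285+(a[0]-400)/4.2,260+a[1]/4.2,16))
E
```

```text
top tile (array([636.6,   6.6]), array([636.7,   6.6]), array([57.1, 56.8]), 84.7)
top hot (array([450.9, 102.7]), array([449.8, 102.4]), array([63.3, 63.3]), 1.8)
top rest (array([ 479.8, -104.4]), array([ 479.9, -104.6]), array([ 78.3, 140.5]), 12.9)
top ring (array([ 582.2, -284.5]), array([ 582.6, -284.2]), array([51.7, 56.3]), 45.0)
top carrier (array([614.8, 267.3]), array([615.2, 269.8]), array([ 69.5, 125.8]), 17.7)
dish (array([629.9, 241.8]), array([629.9, 242.5]), array([36.1, 34.6]), 3.4)
top base [105.5401371   -3.42344672]
scene tile (array([640.,  10.]), array([640.,  10.]), array([57.8, 57.9]), 84.4)
scene hot (array([462.4, 110.3]), array([463.7, 109.2]), array([81.1, 72.8]), 42.3)
scene rest (array([484. , -99.8]), array([ 483.9, -100.2]), array([ 82.2, 142.6]), 12.8)
scene ring (array([ 590.5, -275.6]), array([ 590.9, -276.5]), array([68.6, 54.7]), 51.7)
scene carrier (array([624.7, 285.5]), array([609.8, 271.8]), array([110.2, 123.2]), 17.9)
scene base [17.6921436   9.67747899]
vialtop [613.03834668 307.79507208]
dishtop [632.1589691  244.86523602]
corner [679.62209581 235.021243  ]
corner [641.33280158 346.53011629]
corner [574.20425424 325.41760284]
corner [610.66122125 210.83767849]
```

```bash
cat >> h.py <<'E'
def go(bot,x,y,z,ydeg):
    """shift (m) and twist for TCP target; ydeg=world angle of closing line"""
    o=bot.get_obs(); Rm=R.from_euler("xyz",o["tcp_rot"]).as_matrix()
    d=Rm.T@(np.array([x,y,z])-o["tool_pos"])/1000
    a=np.degrees(np.arctan2(Rm[1,1],Rm[0,1])); tw=-((ydeg-a+90)%180-90)
    print("t",round(o["time"],2),"tcp",np.round(o["tool_pos"],1),"ang",round(a,1),"grip",round(o["grip_width"],1),round(o["finger_force"],1) if np.isscalar(o["finger_force"]) else o["finger_force"],"F",np.round(o["contact_force"],1))
    print("move",np.round(d,4),"twist",round(tw,1))
E
python3 -c "
from plant import bot
from h import *
go(bot,611,307,160,17.5)"
```

```text
t 0.3 tcp [209.1 481.4 251.5] ang 66.5 grip 91.5 0.0 F [ 0.  -0.2 -0.4]
move [-4.381e-01  2.000e-04  9.150e-02] twist 49.0
```

Call:
play_rows(commands=[{"x": -0.05,"y": 0,"z": 0,"twist": 6},{"x": -0.1,"y": 0,"z": 0.01,"twist": 12},{"x": -0.15,"y": 0,"z": 0.02,"twist": 18},{"x": -0.2,"y": 0,"z": 0.04,"twist": 24},{"x": -0.25,"y": 0,"z": 0.05,"twist": 30},{"x": -0.3,"y": 0,"z": 0.06,"twist": 36},{"x": -0.34,"y": 0,"z": 0.07,"twist": 42},{"x": -0.37,"y": 0,"z": 0.08,"twist": 49}])

```text
time: 1.1
tool_pos: [551.4, 332.0, 170.8]
tcp_rot: [3.141, 0.0, 1.87]
contact_force: [0.4, -0.1, 0.0]
grip_width: 91.6
finger_force: 0.0
```

```bash
python3 -c "
from plant import bot
from h import *
go(bot,611,307,160,17.5)"
```

```text
t 1.1 tcp [551.4 332.  170.8] ang 17.1 grip 91.6 0.0 F [ 0.4 -0.1  0. ]
move [-0.0415  0.0496  0.0108] twist -0.4
```

Call:
play_rows(commands=[{"x": -0.02,"y": 0.025,"z": 0.005,"twist": 0},{"x": -0.04,"y": 0.049,"z": 0.01,"twist": 0},{"x": -0.04,"y": 0.049,"z": 0.01,"twist": 0},{"x": -0.04,"y": 0.049,"z": 0.01,"twist": 0},{"x": -0.04,"y": 0.049,"z": 0.01,"twist": 0},{"x": -0.04,"y": 0.049,"z": 0.01,"twist": 0},{"x": -0.04,"y": 0.049,"z": 0.01,"twist": 0},{"x": -0.04,"y": 0.049,"z": 0.01,"twist": 0}])

```text
time: 1.9
tool_pos: [606.8, 311.3, 162.2]
tcp_rot: [3.141, -0.0, 1.877]
contact_force: [0.2, -0.6, -0.1]
grip_width: 91.8
finger_force: 0.0
```

```bash
python3 - <<'E'
from plant import bot
from h import *
go(bot,611,307,72,17.5)
o=bot.get_obs();s=bot.capture("scene");t=bot.capture("top");p=o["tool_pos"]
print("tip centre proj scene",proj(s,p-[0,0,25]),"top",proj(t,p-[0,0,25]))
d=np.array([np.cos(np.radians(17.5)),np.sin(np.radians(17.5)),0])
for k in(-46,-65,46,65): print(k,proj(s,p-[0,0,25]+k*d))
a=cv2.resize(s["pixels"][210:330,280:400,::-1],None,fx=5,fy=5,interpolation=cv2.INTER_CUBIC)
cv2.imwrite("pics/c3.png",np.clip(a*1.4,0,255).astype(np.uint8))
E
```

```text
t 1.9 tcp [606.8 311.3 162.2] ang 17.6 grip 91.8 0.0 F [ 0.2 -0.6 -0.1]
move [-0.0053  0.0026  0.0902] twist 0.1
tip centre proj scene [365.00237864 253.59442187] top [123.06979887 153.67599091]
-46 [370.12854842 236.47587938]
-65 [372.09235889 229.9178498 ]
46 [359.27579418 272.71801389]
65 [356.70987561 281.28674807]
```

View pics/c3.png

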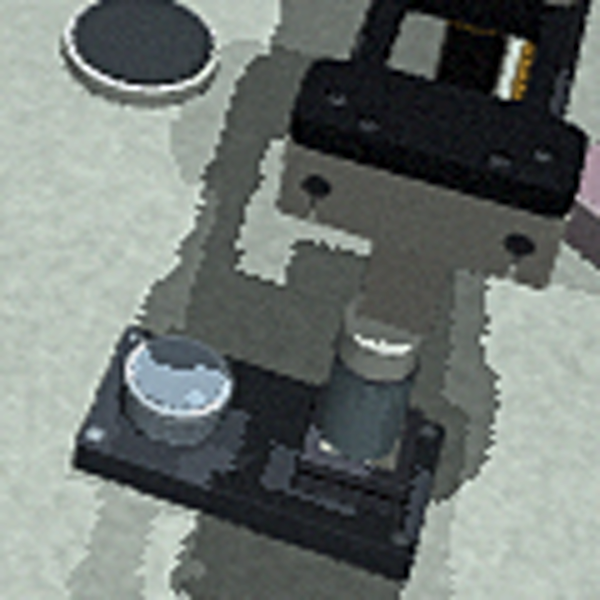

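The stack lies below the open gripper, with the vial cap at about (356,279) in the full image. The near finger's tip is just in front of it, as predicted. Next I descend around the vial.

Call:
play_rows(commands=[{"x": -0.005,"y": 0.003,"z": 0.02,"twist": 0},{"x": -0.005,"y": 0.003,"z": 0.05,"twist": 0},{"x": -0.005,"y": 0.003,"z": 0.075,"twist": 0},{"x": -0.005,"y": 0.003,"z": 0.09,"twist": 0},{"x": -0.005,"y": 0.003,"z": 0.09,"twist": 0},{"x": -0.005,"y": 0.003,"z": 0.09,"twist": 0},{"x": -0.005,"y": 0.003,"z": 0.09,"twist": 0},{"x": -0.005,"y": 0.003,"z": 0.09,"twist": 0}])

```text
time: 2.8
tool_pos: [612.4, 307.2, 73.4]
tcp_rot: [3.139, -0.0, 1.877]
contact_force: [-0.1, -0.1, 0.4]
grip_width: 92.1
finger_force: 0.0
```

Call:
play_rows(commands=[{"x": 0,"y": 0,"z": 0,"twist": 0},{"x": 0,"y": 0,"z": 0,"twist": 0},{"x": 0,"y": 0,"z": 0,"twist": 0},{"x": 0,"y": 0,"z": 0,"twist": 0},{"x": 0,"y": 0,"z": 0,"twist": 0},{"x": 0,"y": 0,"z": 0,"twist": 0},{"x": 0,"y": 0,"z": 0,"twist": 0},{"x": 0,"y": 0,"z": 0,"twist": 0}], jaw=0.5)

```text
time: 3.6
tool_pos: [611.7, 306.9, 71.7]
tcp_rot: [3.142, -0.0, 1.877]
contact_force: [-0.1, 0.7, 1.2]
grip_width: 45.8
finger_force: 0.0
```

```bash
python3 - <<'E'
from plant import bot
from h import *
go(bot,611,307,72,17.5)
s=bot.capture("scene");t=bot.capture("top")
a=cv2.resize(s["pixels"][240:330,280:400,::-1],None,fx=5,fy=5,interpolation=cv2.INTER_CUBIC)
cv2.imwrite("pics/c4.png",np.clip(a*1.4,0,255).astype(np.uint8))
E
```

```text
t 3.6 tcp [611.7 306.9  71.7] ang 17.5 grip 45.8 0.0 F [-0.1  0.7  1.2]
move [ 0.0003 -0.0006 -0.0003] twist 0.0
```

View pics/c4.png

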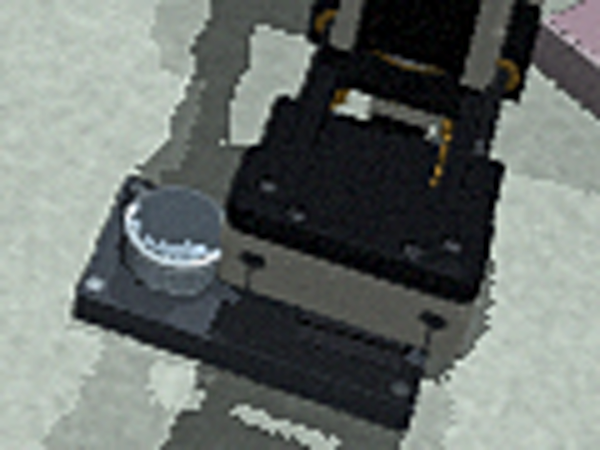

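The body now hides the vial and the dish is untouched. With 46 mm opening and no force, the fingers straddle the vial freely, so I close.

Call:
play_rows(commands=[{"x": 0,"y": 0,"z": 0,"twist": 0},{"x": 0,"y": 0,"z": 0,"twist": 0},{"x": 0,"y": 0,"z": 0,"twist": 0},{"x": 0,"y": 0,"z": 0,"twist": 0},{"x": 0,"y": 0,"z": 0,"twist": 0},{"x": 0,"y": 0,"z": 0,"twist": 0},{"x": 0,"y": 0,"z": 0,"twist": 0},{"x": 0,"y": 0,"z": 0,"twist": 0}], jaw=0.9)

```text
time: 4.5
tool_pos: [611.6, 306.9, 71.7]
tcp_rot: [3.142, -0.0, 1.877]
contact_force: [0.0, -0.2, 0.1]
grip_width: 27.6
finger_force: 30.0
```

Call:
play_rows(commands=[{"x": 0,"y": 0,"z": -0.002,"twist": 0},{"x": 0,"y": 0,"z": -0.005,"twist": 0},{"x": 0,"y": 0,"z": -0.01,"twist": 0},{"x": 0,"y": 0,"z": -0.03,"twist": 0},{"x": 0,"y": 0,"z": -0.06,"twist": 0},{"x": 0,"y": 0,"z": -0.09,"twist": 0},{"x": 0,"y": 0,"z": -0.11,"twist": 0},{"x": 0,"y": 0,"z": -0.11,"twist": 0}])

```text
time: 5.3
tool_pos: [613.3, 307.5, 186.1]
tcp_rot: [3.134, -0.0, 1.877]
contact_force: [0.5, 0.1, 0.6]
grip_width: 27.4
finger_force: 30.0
```

```bash
python3 - <<'E'
from plant import bot
from h import *
go(bot,584,-282,180,-20)
s=bot.capture("scene");t=bot.capture("top")
a=cv2.resize(s["pixels"][190:330,270:410,::-1],None,fx=4.2,fy=4.2,interpolation=cv2.INTER_CUBIC)
cv2.imwrite("pics/c5.png",np.clip(a*1.4,0,255).astype(np.uint8))
E
```

```text
t 5.3 tcp [613.3 307.5 186.1] ang 17.5 grip 27.4 30.0 F [0.5 0.1 0.6]
move [-0.5533 -0.2054  0.0043] twist 37.5
```

View pics/c5.png

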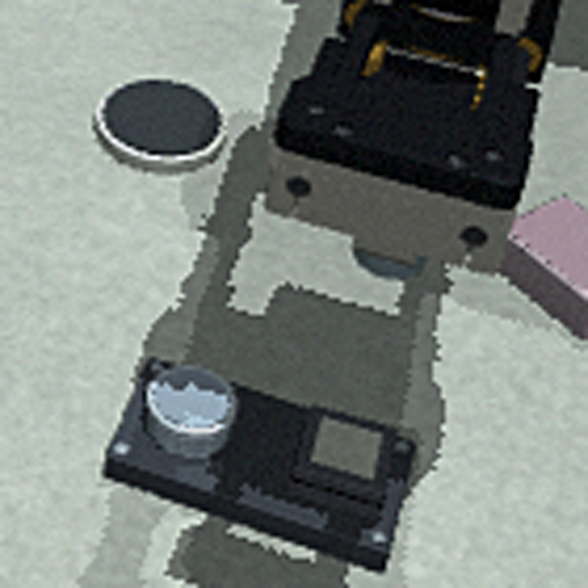

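The vial is held with its foot visible at (362,253). The box is now clear with its white top at (353,297), and the dish is unmoved. Next is the ring.

Call:
play_rows(commands=[{"x": -0.045,"y": -0.016,"z": 0,"twist": 3},{"x": -0.09,"y": -0.033,"z": 0,"twist": 7},{"x": -0.135,"y": -0.05,"z": 0,"twist": 11},{"x": -0.18,"y": -0.067,"z": 0,"twist": 15},{"x": -0.225,"y": -0.083,"z": 0,"twist": 19},{"x": -0.27,"y": -0.1,"z": 0,"twist": 23},{"x": -0.315,"y": -0.117,"z": 0,"twist": 27},{"x": -0.36,"y": -0.134,"z": 0,"twist": 31}])

```text
time: 6.2
tool_pos: [590.9, -78.4, 179.8]
tcp_rot: [-3.138, -0.0, 1.333]
contact_force: [0.8, 0.3, -0.3]
grip_width: 27.4
finger_force: 30.0
```

```bash
python3 - <<'E'
from plant import bot
from h import *
go(bot,584,-282,150,-20)
s=bot.capture("scene");t=bot.capture("top")
# box + dish from clear views
for n,c in(("scene",s),("top",t)):
    np.save(n+"_clear.npy",c["pixels"])
p=np.array([613.3,307.5,186.1-37.7]);an=np.linspace(0,6.28,60)
q=np.array([proj(s,p+14*np.array([np.cos(a),np.sin(a),0])) for a in an]);k=q[:,1].argmax();print("pred foot lowest",q[k],"centre u",proj(s,p)[0])
a=cv2.resize(s["pixels"][265:325,290:375,::-1],None,fx=4.5,fy=4.5,interpolation=cv2.INTER_CUBIC)
b=cv2.resize(t["pixels"][135:195,115:200,::-1],None,fx=4.5,fy=4.5,interpolation=cv2.INTER_CUBIC)
cv2.imwrite("pics/c6.png",np.clip(np.hstack([a,b])*1.4,0,255).astype(np.uint8))
E
```

```text
t 6.2 tcp [590.9 -78.4 179.8] ang -13.6 grip 27.4 30.0 F [ 0.8  0.3 -0.3]
move [-0.1995  0.0414  0.0296] twist 6.4
pred foot lowest [364.38889787 255.68952971] centre u 362.1812713093976
```

View pics/c6.png

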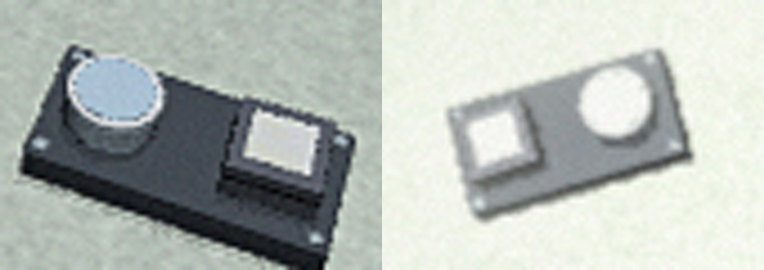

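```bash
python3 - <<'E'
from plant import bot
from h import *
for n in("scene","top"):
    c=bot.capture(n);c["pixels"]=np.load(n+"_clear.npy"); p=c["pixels"].astype(int);g=p.mean(2)
    if n=="scene": print(n,"box",poly(c,g>100,(341,285,24,23),34),"dish",poly(c,g>80,(300,272,30,21),34))
    else: print(n,"box",poly(c,g>115,(134,157,17,17),34),"dish",poly(c,g>118,(156,148,22,18),34))
    if n=="scene":
        for u,v in((39,144),(315,238),(343,140),(78,53)):print("screw",ray(c,290+u/4.5,265+v/4.5,16))
    else:
        for u,v in((457,114),(478,203),(652,56),(673,144)):print("screw",ray(c,115+(u-382)/4.5,135+v/4.5,16))
E
```

```text
scene box (array([610.7, 308.2]), array([610.8, 308.2]), array([25.5, 25.9]), 20.5) dish (array([624.4, 239. ]), array([626.9, 240.6]), array([48.4, 58.7]), 42.0)
screw [663.43283644 230.80060045]
screw [628.85269639 337.37759887]
screw [578.25373334 322.29869921]
screw [612.2464058  214.09718063]
top box (array([608.2, 305.1]), array([609.5, 303. ]), array([41.2, 34.4]), 4.5) dish (array([632.6, 243.5]), array([631.2, 245.5]), array([43.5, 46. ]), 0.8)
screw [625.00783069 333.14539208]
screw [574.36011528 317.4560917 ]
screw [660.27713866 225.95137506]
screw [609.62676425 211.26707589]
```

Call:
play_rows(commands=[{"x": -0.045,"y": 0.01,"z": 0,"twist": 2},{"x": -0.09,"y": 0.02,"z": 0,"twist": 4},{"x": -0.135,"y": 0.028,"z": 0,"twist": 6},{"x": -0.175,"y": 0.036,"z": 0,"twist": 6},{"x": -0.2,"y": 0.041,"z": 0.01,"twist": 6},{"x": -0.2,"y": 0.041,"z": 0.03,"twist": 6},{"x": -0.2,"y": 0.041,"z": 0.03,"twist": 6},{"x": -0.2,"y": 0.041,"z": 0.03,"twist": 6}])

```text
time: 7.2
tool_pos: [585.7, -278.9, 150.9]
tcp_rot: [-3.139, -0.001, 1.233]
contact_force: [-0.4, 0.4, -0.7]
grip_width: 27.5
finger_force: 30.0
```

```bash
python3 - <<'E'
from plant import bot
from h import *
go(bot,586,-280,100,-20)
s=bot.capture("scene");t=bot.capture("top")
a=cv2.resize(s["pixels"][110:210,100:240,::-1],None,fx=4,fy=4,interpolation=cv2.INTER_CUBIC)
cv2.imwrite("pics/c7.png",np.clip(a*1.6,0,255).astype(np.uint8))
E
```

```text
t 7.2 tcp [ 585.7 -278.9  150.9] ang -19.4 grip 27.5 30.0 F [-0.4  0.4 -0.7]
move [-0.001   0.0008  0.0509] twist 0.6
```

View pics/c7.png

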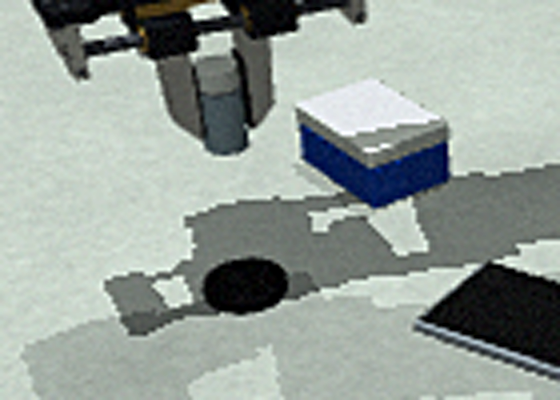

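```bash
python3 - <<'E'
from plant import bot
from h import *
s=bot.capture("scene");t=bot.capture("top");T=np.array([585.7,-278.9,150.9])
p=T-[0,0,37.7];an=np.linspace(0,6.28,90)
q=np.array([proj(s,p+14*np.array([np.cos(a),np.sin(a),0])) for a in an]);print("foot pred",proj(s,p),q.max(0),q.min(0))
print("cap pred",proj(s,T+[0,0,18.3]), "cap in top", proj(t,T+[0,0,18.3]))
for n,c,w in(("s",s,(148,173,28,18)),("t",t,(362,168,36,28))):
    g=c["pixels"].mean(2); m=np.zeros(g.shape,np.uint8);u,v,W,H=w;m[v:v+H,u:u+W]=(g[v:v+H,u:u+W]<38)
    k=max(cv2.findContours(m,0,1)[0],key=cv2.contourArea);e=cv2.fitEllipse(k);print(n,e,ray(c,*e[0],10))
E
```

```text
foot pred [156.30044887 145.46297604] [161.97490475 148.12370406] [150.59555219 142.86354298]
cap pred [153.14737645 125.00869321] cap in top [397.13839371 163.11150953]
s ((160.8929443359375, 181.0504150390625), (12.951720237731934, 21.219860076904297), 82.53446197509766) [ 590.77637139 -275.21922919]
t ((378.4508056640625, 180.37030029296875), (16.721399307250977, 22.195100784301758), 23.04718589782715) [ 584.65888543 -283.56959224]
```

Call:
play_rows(commands=[{"x": -0.004,"y": 0.002,"z": 0.02,"twist": 0},{"x": -0.004,"y": 0.002,"z": 0.05,"twist": 0},{"x": -0.004,"y": 0.002,"z": 0.075,"twist": 0},{"x": -0.004,"y": 0.002,"z": 0.085,"twist": 0},{"x": -0.004,"y": 0.002,"z": 0.085,"twist": 0},{"x": -0.004,"y": 0.002,"z": 0.085,"twist": 0},{"x": -0.004,"y": 0.002,"z": 0.085,"twist": 0},{"x": -0.004,"y": 0.002,"z": 0.085,"twist": 0}])

```text
time: 8.2
tool_pos: [586.7, -285.6, 68.2]
tcp_rot: [3.139, 0.0, 1.231]
contact_force: [-0.4, -0.1, -0.5]
grip_width: 28.0
finger_force: 30.0
```

```bash
python3 - <<'E'
from plant import bot
from h import *
go(bot,586.5,-283,42,-20)
s=bot.capture("scene");print(ray(s,308,218.4,12))
a=cv2.resize(s["pixels"][140:200,120:200,::-1],None,fx=7,fy=7,interpolation=cv2.INTER_CUBIC)
cv2.imwrite("pics/c8.png",np.clip(a*1.8,0,255).astype(np.uint8))
E
```

```text
t 8.2 tcp [ 586.7 -285.6   68.2] ang -19.5 grip 28.0 30.0 F [-0.4 -0.1 -0.5]
move [ 0.0024 -0.0011  0.0262] twist 0.5
[458.59294834 108.24834309]
```

View pics/c8.png

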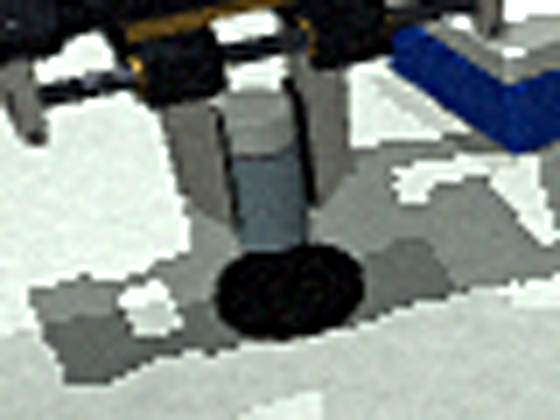

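```bash
python3 - <<'E'
from plant import bot
from h import *
s=bot.capture("scene")
print("now foot",proj(s,[586.7,-285.6,30.5]),"obs 158.7")
an=np.linspace(0,6.28,90)
for c in((586.5,-283),(589,-280),(585,-280)):
  q=np.array([proj(s,[c[0]+28*np.cos(a),c[1]+28*np.sin(a),z]) for a in an for z in(0,10)])
  print(c,"ring extents",q.min(0),q.max(0))
g=s["pixels"].mean(2); m=np.zeros(g.shape,np.uint8);m[174:192,148:178]=g[174:192,148:178]<38
print(cv2.boundingRect(m), "zoom obs u",120+217/7,120+362/7,"v",140+243/7,140+339/7)
E
```

```text
now foot [158.72273075 172.51468307] obs 158.7
(586.5, -283) ring extents [149.66823201 173.75052396] [171.4580236  188.30016812]
(589, -280) ring extents [149.56413768 174.50688275] [171.42175865 189.13197013]
(585, -280) ring extents [150.81415411 173.93146638] [172.60138477 188.49793735]
(150, 174, 22, 15) zoom obs u 151.0 171.71428571428572 v 174.71428571428572 188.42857142857144
```

The foot is at u=158.7, matching the prediction, and the ring spans u 151–172 and v 174–188. That puts the ring centre near (586.5, -282), so I lower the vial there.

Call:
play_rows(commands=[{"x": 0.0035,"y": -0.001,"z": 0,"twist": 0},{"x": 0.0035,"y": -0.001,"z": 0.008,"twist": 0},{"x": 0.0035,"y": -0.001,"z": 0.014,"twist": 0},{"x": 0.0035,"y": -0.001,"z": 0.02,"twist": 0},{"x": 0.0035,"y": -0.001,"z": 0.023,"twist": 0},{"x": 0.0035,"y": -0.001,"z": 0.024,"twist": 0},{"x": 0.0035,"y": -0.001,"z": 0.025,"twist": 0},{"x": 0.0035,"y": -0.001,"z": 0.025,"twist": 0}])

```text
time: 9.1
tool_pos: [586.4, -281.7, 41.9]
tcp_rot: [3.141, -0.0, 1.231]
contact_force: [0.1, 0.0, -0.5]
grip_width: 27.7
finger_force: 30.0
```

Call:
play_rows(commands=[{"x": 0,"y": 0,"z": 0,"twist": 0},{"x": 0,"y": 0,"z": 0.0005,"twist": 0},{"x": 0,"y": 0,"z": 0.0005,"twist": 0},{"x": 0,"y": 0,"z": 0.001,"twist": 0},{"x": 0,"y": 0,"z": 0.001,"twist": 0},{"x": 0,"y": 0,"z": 0.001,"twist": 0},{"x": 0,"y": 0,"z": 0.001,"twist": 0},{"x": 0,"y": 0,"z": 0.001,"twist": 0}])

```text
time: 9.9
tool_pos: [586.5, -281.7, 41.7]
tcp_rot: [3.141, 0.0, 1.231]
contact_force: [-2.2, 0.3, 7.4]
grip_width: 27.6
finger_force: 30.0
```

Call:
play_rows(commands=[{"x": 0,"y": 0,"z": 0,"twist": 0},{"x": 0,"y": 0,"z": 0,"twist": 0},{"x": 0,"y": 0,"z": 0,"twist": 0},{"x": 0,"y": 0,"z": 0,"twist": 0},{"x": 0,"y": 0,"z": 0,"twist": 0},{"x": 0,"y": 0,"z": 0,"twist": 0},{"x": 0,"y": 0,"z": 0,"twist": 0},{"x": 0,"y": 0,"z": 0,"twist": 0}], jaw=0.3)

```text
time: 10.7
tool_pos: [586.3, -281.6, 40.7]
tcp_rot: [-3.142, -0.0, 1.231]
contact_force: [-0.1, -0.1, -1.3]
grip_width: 64.2
finger_force: 0.0
```

Call:
play_rows(commands=[{"x": 0,"y": 0,"z": -0.01,"twist": 0},{"x": 0,"y": 0,"z": -0.03,"twist": 0},{"x": 0,"y": 0,"z": -0.06,"twist": 0},{"x": 0,"y": 0,"z": -0.1,"twist": 0},{"x": 0.03,"y": 0,"z": -0.12,"twist": 0},{"x": 0.08,"y": -0.01,"z": -0.12,"twist": 0},{"x": 0.13,"y": -0.02,"z": -0.12,"twist": -3},{"x": 0.175,"y": -0.03,"z": -0.12,"twist": -6}])

```text
time: 11.5
tool_pos: [616.6, -104.9, 162.0]
tcp_rot: [3.14, -0.0, 1.337]
contact_force: [0.3, -0.5, -0.2]
grip_width: 64.4
finger_force: 0.0
```

```bash
python3 - <<'E'
from plant import bot
from h import *
go(bot,631,243.5,150,17.9)
s=bot.capture("scene")
# vial check, hot plate shape
a=cv2.resize(s["pixels"][140:200,130:190,::-1],None,fx=6,fy=6,interpolation=cv2.INTER_CUBIC)
b=cv2.resize(s["pixels"][195:255,280:340,::-1],None,fx=6,fy=6,interpolation=cv2.INTER_CUBIC)
cv2.imwrite("pics/c9.png",np.clip(np.hstack([a,b])*1.6,0,255).astype(np.uint8))
an=np.linspace(0,6.28,90)
for c in((454.5,106.5),(450.9,102.7)):
  q=np.array([proj(s,[c[0]+33*np.cos(a),c[1]+33*np.sin(a),12]) for a in an]);print(c,((q.min(0)-[280,195])*6).round(),((q.max(0)-[280,195])*6).round())
c=(631,243.5)
q=np.array([proj(s,[c[0]+20*np.cos(a),c[1]+20*np.sin(a),34]) for a in an]);print("dish",((q.min(0)-[290,265])*4.5).round(),((q.max(0)-[290,265])*4.5).round())
E
```

```text
t 11.5 tcp [ 616.6 -104.9  162. ] ang -13.4 grip 64.4 0.0 F [ 0.3 -0.5 -0.2]
move [ 0.3423 -0.0667  0.0119] twist -31.3
(454.5, 106.5) [86. 82.] [255. 188.]
(450.9, 102.7) [84. 75.] [252. 179.]
dish [65. 48.] [164. 123.]
```

View pics/c9.png

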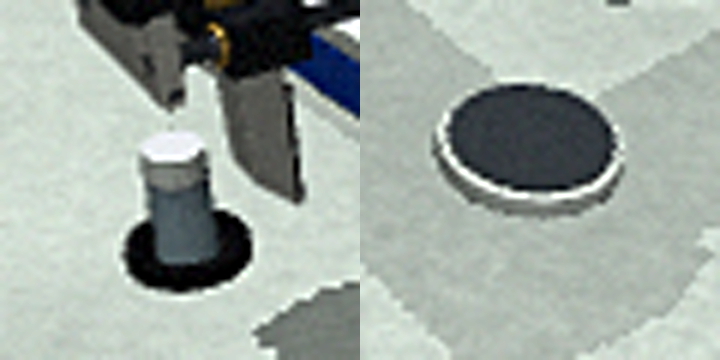

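The vial stands upright in the ring. The hot plate's dark disc matches a centre of (455,107). Next is the dish.

Call:
play_rows(commands=[{"x": 0.045,"y": -0.009,"z": 0,"twist": -4},{"x": 0.09,"y": -0.018,"z": 0,"twist": -8},{"x": 0.135,"y": -0.027,"z": 0,"twist": -12},{"x": 0.18,"y": -0.036,"z": 0,"twist": -16},{"x": 0.225,"y": -0.045,"z": 0,"twist": -20},{"x": 0.27,"y": -0.053,"z": 0,"twist": -24},{"x": 0.31,"y": -0.06,"z": 0,"twist": -28},{"x": 0.343,"y": -0.066,"z": 0.01,"twist": -31.3}])

```text
time: 12.35
tool_pos: [632.8, 244.9, 153.0]
tcp_rot: [3.137, -0.0, 1.886]
contact_force: [1.2, 0.1, 0.1]
grip_width: 64.2
finger_force: 0.0
```

Call:
play_rows(commands=[{"x": 0,"y": 0,"z": 0.02,"twist": 0},{"x": 0,"y": 0,"z": 0.04,"twist": 0},{"x": 0,"y": 0,"z": 0.06,"twist": 0},{"x": 0,"y": 0,"z": 0.06,"twist": 0},{"x": 0,"y": 0,"z": 0.06,"twist": 0},{"x": 0,"y": 0,"z": 0.06,"twist": 0},{"x": 0,"y": 0,"z": 0.06,"twist": 0},{"x": 0,"y": 0,"z": 0.06,"twist": 0}])

```text
time: 13.15
tool_pos: [632.6, 242.4, 91.8]
tcp_rot: [3.14, 0.0, 1.882]
contact_force: [-0.2, -0.5, -0.3]
grip_width: 64.5
finger_force: 0.0
```

```bash
python3 - <<'E'
from plant import bot
from h import *
go(bot,632,244.5,44,17.9)
E
```

```text
t 13.15 tcp [632.6 242.4  91.8] ang 17.8 grip 64.5 0.0 F [-0.2 -0.5 -0.3]
move [0.0022 0.     0.0478] twist -0.1
```

Call:
play_rows(commands=[{"x": 0.002,"y": 0,"z": 0.015,"twist": 0},{"x": 0.002,"y": 0,"z": 0.03,"twist": 0},{"x": 0.002,"y": 0,"z": 0.04,"twist": 0},{"x": 0.002,"y": 0,"z": 0.045,"twist": 0},{"x": 0.002,"y": 0,"z": 0.0475,"twist": 0},{"x": 0.002,"y": 0,"z": 0.0475,"twist": 0},{"x": 0.002,"y": 0,"z": 0.0475,"twist": 0},{"x": 0.002,"y": 0,"z": 0.0475,"twist": 0}])

```text
time: 13.95
tool_pos: [631.9, 244.3, 43.9]
tcp_rot: [3.14, -0.0, 1.882]
contact_force: [0.3, -0.3, -0.5]
grip_width: 64.2
finger_force: 0.0
```

Call:
play_rows(commands=[{"x": 0,"y": 0,"z": 0,"twist": 0},{"x": 0,"y": 0,"z": 0,"twist": 0},{"x": 0,"y": 0,"z": 0,"twist": 0},{"x": 0,"y": 0,"z": 0,"twist": 0},{"x": 0,"y": 0,"z": 0,"twist": 0},{"x": 0,"y": 0,"z": 0,"twist": 0},{"x": 0,"y": 0,"z": 0,"twist": 0},{"x": 0,"y": 0,"z": 0,"twist": 0}], jaw=0.75)

```text
time: 14.75
tool_pos: [631.6, 244.2, 43.3]
tcp_rot: [3.141, -0.0, 1.882]
contact_force: [-0.2, -0.8, 1.0]
grip_width: 38.7
finger_force: 30.0
```

Call:
play_rows(commands=[{"x": 0,"y": 0,"z": -0.002,"twist": 0},{"x": 0,"y": 0,"z": -0.005,"twist": 0},{"x": 0,"y": 0,"z": -0.01,"twist": 0},{"x": 0,"y": 0,"z": -0.03,"twist": 0},{"x": 0,"y": 0,"z": -0.06,"twist": 0},{"x": 0,"y": 0,"z": -0.1,"twist": 0},{"x": 0,"y": 0,"z": -0.12,"twist": 0},{"x": 0,"y": 0,"z": -0.12,"twist": 0}])

```text
time: 15.55
tool_pos: [633.3, 244.8, 167.9]
tcp_rot: [3.134, 0.0, 1.882]
contact_force: [0.4, 0.4, 0.1]
grip_width: 38.7
finger_force: 30.0
```

```bash
python3 - <<'E'
from plant import bot
from h import *
go(bot,455,107,140,10)
E
```

```text
t 15.55 tcp [633.3 244.8 167.9] ang 17.8 grip 38.7 30.0 F [0.4 0.4 0.1]
move [-0.0766 -0.2121  0.0262] twist 7.8
```

Call:
play_rows(commands=[{"x": -0.015,"y": -0.042,"z": 0,"twist": 2},{"x": -0.03,"y": -0.084,"z": 0,"twist": 4},{"x": -0.046,"y": -0.127,"z": 0.01,"twist": 6},{"x": -0.061,"y": -0.17,"z": 0.02,"twist": 7},{"x": -0.072,"y": -0.2,"z": 0.026,"twist": 7.8},{"x": -0.0765,"y": -0.212,"z": 0.026,"twist": 7.8},{"x": -0.0765,"y": -0.212,"z": 0.026,"twist": 7.8},{"x": -0.0765,"y": -0.212,"z": 0.026,"twist": 7.8}])

```text
time: 16.35
tool_pos: [453.6, 106.6, 137.1]
tcp_rot: [3.141, -0.0, 1.745]
contact_force: [-0.3, 0.6, -0.1]
grip_width: 38.5
finger_force: 30.0
```

```bash
python3 - <<'E'
from plant import bot
from h import *
go(bot,455,107,80,10)
s=bot.capture("scene");p=bot.get_obs()["tool_pos"]
a=cv2.resize(s["pixels"][130:260,240:400,::-1],None,fx=4.5,fy=4.5,interpolation=cv2.INTER_CUBIC)
cv2.imwrite("pics/c10.png",np.clip(a*1.6,0,255).astype(np.uint8))
an=np.linspace(0,6.28,90)
q=np.array([proj(s,p+[20*np.cos(a),20*np.sin(a),-10.]) for a in an]);print("lid pred",((q.min(0)-[240,130])*4.5).round(),((q.max(0)-[240,130])*4.5).round())
q=np.array([proj(s,p+[18.5*np.cos(a),18.5*np.sin(a),-28.]) for a in an]);print("foot pred",((q.min(0)-[240,130])*4.5).round(),((q.max(0)-[240,130])*4.5).round())
E
```

```text
t 16.35 tcp [453.6 106.6 137.1] ang 10.0 grip 38.5 30.0 F [-0.3  0.6 -0.1]
move [0.0001 0.0014 0.0571] twist -0.0
lid pred [290. 185.] [373. 229.]
foot pred [289. 217.] [365. 259.]
```

View pics/c10.png

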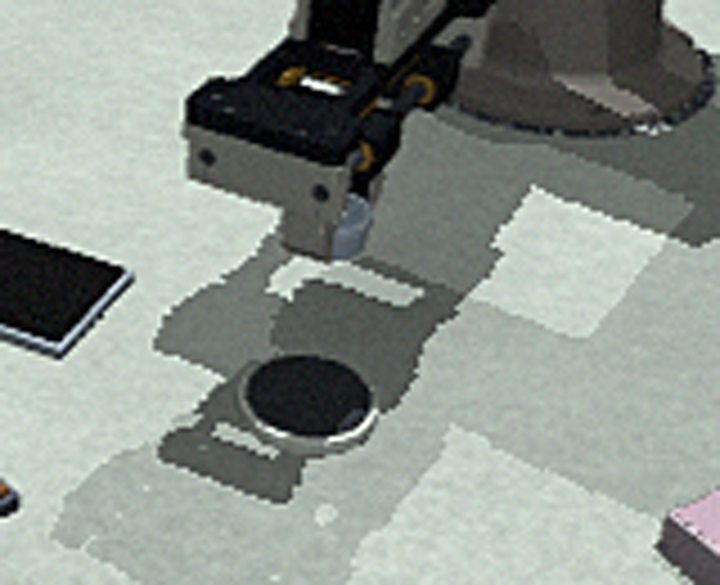

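The dish is held centred: the lid's right edge is at zoom x≈372, as predicted. Lowering it onto the hot plate.

Call:
play_rows(commands=[{"x": 0,"y": 0.0015,"z": 0.03,"twist": 0},{"x": 0,"y": 0.0015,"z": 0.06,"twist": 0},{"x": 0,"y": 0.0015,"z": 0.08,"twist": 0},{"x": 0,"y": 0.0015,"z": 0.088,"twist": 0},{"x": 0,"y": 0.0015,"z": 0.092,"twist": 0},{"x": 0,"y": 0.0015,"z": 0.093,"twist": 0},{"x": 0,"y": 0.0015,"z": 0.093,"twist": 0},{"x": 0,"y": 0.0015,"z": 0.093,"twist": 0}])

```text
time: 17.2
tool_pos: [455.2, 106.9, 45.0]
tcp_rot: [3.14, 0.0, 1.746]
contact_force: [-0.7, 0.8, 0.5]
grip_width: 38.6
finger_force: 30.0
```

```bash
python3 - <<'E'
from plant import bot
from h import *
go(bot,455,107,39.5,10)
E
```

```text
t 17.2 tcp [455.2 106.9  45. ] ang 10.0 grip 38.6 30.0 F [-0.7  0.8  0.5]
move [ 0.0002 -0.0002  0.0055] twist 0.0
```

Call:
play_rows(commands=[{"x": 0,"y": 0,"z": 0.002,"twist": 0},{"x": 0,"y": 0,"z": 0.003,"twist": 0},{"x": 0,"y": 0,"z": 0.004,"twist": 0},{"x": 0,"y": 0,"z": 0.0045,"twist": 0},{"x": 0,"y": 0,"z": 0.005,"twist": 0},{"x": 0,"y": 0,"z": 0.005,"twist": 0},{"x": 0,"y": 0,"z": 0.005,"twist": 0},{"x": 0,"y": 0,"z": 0.005,"twist": 0}])

```text
time: 18.0
tool_pos: [454.6, 106.8, 39.3]
tcp_rot: [3.141, -0.0, 1.746]
contact_force: [-0.3, 0.3, 1.9]
grip_width: 38.7
finger_force: 30.0
```

Call:
play_rows(commands=[{"x": 0,"y": 0,"z": 0.0003,"twist": 0},{"x": 0,"y": 0,"z": 0.0005,"twist": 0},{"x": 0,"y": 0,"z": 0.0007,"twist": 0},{"x": 0,"y": 0,"z": 0.0007,"twist": 0},{"x": 0,"y": 0,"z": 0.0007,"twist": 0},{"x": 0,"y": 0,"z": 0.0007,"twist": 0},{"x": 0,"y": 0,"z": 0.0007,"twist": 0},{"x": 0,"y": 0,"z": 0.0007,"twist": 0}])

```text
time: 18.8
tool_pos: [454.6, 106.8, 39.2]
tcp_rot: [3.141, 0.0, 1.746]
contact_force: [-3.0, -0.3, 10.3]
grip_width: 38.8
finger_force: 30.0
```

Firm contact at 10 N. Releasing and lifting.

Call:
play_rows(commands=[{"x": 0,"y": 0,"z": 0,"twist": 0},{"x": 0,"y": 0,"z": 0,"twist": 0},{"x": 0,"y": 0,"z": 0,"twist": 0},{"x": 0,"y": 0,"z": 0,"twist": 0},{"x": 0,"y": 0,"z": 0,"twist": 0},{"x": 0,"y": 0,"z": 0,"twist": 0},{"x": 0,"y": 0,"z": 0,"twist": 0},{"x": 0,"y": 0,"z": 0,"twist": 0}], jaw=0.3)

```text
time: 19.6
tool_pos: [454.6, 106.8, 38.5]
tcp_rot: [3.142, -0.0, 1.746]
contact_force: [0.2, -0.2, -0.2]
grip_width: 64.2
finger_force: 0.0
```

Call:
play_rows(commands=[{"x": 0,"y": 0,"z": -0.01,"twist": 0},{"x": 0,"y": 0,"z": -0.03,"twist": 0},{"x": 0,"y": 0,"z": -0.06,"twist": 0},{"x": 0,"y": 0,"z": -0.1,"twist": 0},{"x": 0,"y": 0,"z": -0.12,"twist": 0},{"x": 0.02,"y": 0.03,"z": -0.12,"twist": 0},{"x": 0.05,"y": 0.06,"z": -0.12,"twist": 0},{"x": 0.085,"y": 0.09,"z": -0.12,"twist": -4}])

```text
time: 20.4
tool_pos: [529.5, 206.7, 160.0]
tcp_rot: [3.14, 0.0, 1.815]
contact_force: [0.7, -0.9, -0.5]
grip_width: 64.2
finger_force: 0.0
```

```bash
python3 - <<'E'
from plant import bot
from h import *
s=bot.capture("scene")
go(bot,610.7,308.2,100,18)
a=cv2.resize(s["pixels"][190:250,270:350,::-1],None,fx=5,fy=5,interpolation=cv2.INTER_CUBIC)
b=cv2.resize(s["pixels"][265:325,290:370,::-1],None,fx=5,fy=5,interpolation=cv2.INTER_CUBIC)
cv2.imwrite("pics/c11.png",np.clip(np.hstack([a,b])*1.6,0,255).astype(np.uint8))
E
```

```text
t 20.45 tcp [532.4 212.4 159.8] ang 14.4 grip 64.5 0.0 F [0.5 3.8 0.2]
move [0.0731 0.0993 0.0606] twist -3.6
```

View pics/c11.png

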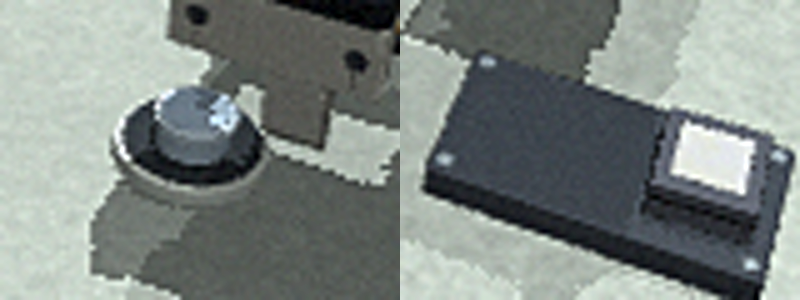

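The dish sits centred on the hot plate. The box's white square has corners at about (681,122), (757,138), (750,195) and (672,178) in zoom, and it is slightly turned against the carrier.

```bash
python3 - <<'E'
from plant import bot
from h import *
c=bot.capture("scene");p=c["pixels"].astype(int);g=p.mean(2)
for th in(85,100,115): print("box",poly(c,g>th,(343,287,20,19),34))
P=np.array([ray(c,290+(u-400)/5,265+v/5,34) for u,v in((681,122),(757,138),(750,195),(672,178))]);print(P.mean(0))
for i in range(4):
    d=P[(i+1)%4]-P[i];print(np.degrees(np.arctan2(d[1],d[0]))%90,np.hypot(*d))
o=np.array([ray(c,290+(u-400)/5,265+v/5,34) for u,v in((668,110),(768,132),(757,212),(650,190))])
print(o.mean(0))
for i in range(4):
    d=o[(i+1)%4]-o[i];print(np.degrees(np.arctan2(d[1],d[0]))%90,np.hypot(*d))
E
```

```text
box (array([610.7, 308.4]), array([610.4, 308.3]), array([26.2, 26.6]), 20.5)
box (array([610.8, 308.2]), array([610.8, 308.2]), array([25.5, 25.9]), 20.3)
box (array([610.6, 308.4]), array([610.7, 308.3]), array([25.5, 25. ]), 18.6)
[610.82867918 310.04452013]
26.175333119339697 27.008424368963553
23.55865356612889 26.653218335243153
26.08107723450575 26.91225609512024
23.761270623969835 26.604766068738765
[612.76242774 309.42799012]
25.381846740507854 35.75028539625683
22.736686245220625 37.38235250359642
27.106880892855727 36.62487772508007
21.537800781031166 38.531727328889346
```

Call:
play_rows(commands=[{"x": 0.02,"y": 0.03,"z": 0,"twist": -1},{"x": 0.04,"y": 0.06,"z": 0.01,"twist": -2},{"x": 0.06,"y": 0.08,"z": 0.03,"twist": -3.6},{"x": 0.073,"y": 0.099,"z": 0.06,"twist": -3.6},{"x": 0.073,"y": 0.099,"z": 0.06,"twist": -3.6},{"x": 0.073,"y": 0.099,"z": 0.06,"twist": -3.6},{"x": 0.073,"y": 0.099,"z": 0.06,"twist": -3.6},{"x": 0.073,"y": 0.099,"z": 0.06,"twist": -3.6}])

```text
time: 21.3
tool_pos: [607.2, 300.4, 100.8]
tcp_rot: [3.139, -0.0, 1.878]
contact_force: [-0.4, 0.2, 0.1]
grip_width: 64.1
finger_force: 0.0
```

```bash
python3 -c "
from plant import bot
from h import *
go(bot,611.5,308.8,44,22.5)"
```

```text
t 21.3 tcp [607.2 300.4 100.8] ang 17.6 grip 64.1 0.0 F [-0.4  0.2  0.1]
move [0.0068 0.0065 0.0568] twist -4.9
```

Call:
play_rows(commands=[{"x": 0.0065,"y": 0.0065,"z": 0,"twist": -4.9},{"x": 0.0065,"y": 0.0065,"z": 0.015,"twist": -4.9},{"x": 0.0065,"y": 0.0065,"z": 0.03,"twist": -4.9},{"x": 0.0065,"y": 0.0065,"z": 0.045,"twist": -4.9},{"x": 0.0065,"y": 0.0065,"z": 0.053,"twist": -4.9},{"x": 0.0065,"y": 0.0065,"z": 0.0565,"twist": -4.9},{"x": 0.0065,"y": 0.0065,"z": 0.0565,"twist": -4.9},{"x": 0.0065,"y": 0.0065,"z": 0.0565,"twist": -4.9}])

```text
time: 22.1
tool_pos: [611.2, 309.1, 42.1]
tcp_rot: [3.141, -0.0, 1.964]
contact_force: [-0.6, -0.4, -0.1]
grip_width: 64.3
finger_force: 0.0
```

Call:
play_rows(commands=[{"x": 0,"y": 0,"z": 0,"twist": 0},{"x": 0,"y": 0,"z": 0,"twist": 0},{"x": 0,"y": 0,"z": 0,"twist": 0},{"x": 0,"y": 0,"z": 0,"twist": 0},{"x": 0,"y": 0,"z": 0,"twist": 0},{"x": 0,"y": 0,"z": 0,"twist": 0},{"x": 0,"y": 0,"z": 0,"twist": 0},{"x": 0,"y": 0,"z": 0,"twist": 0}], jaw=0.75)

```text
time: 22.9
tool_pos: [611.0, 309.1, 42.1]
tcp_rot: [3.141, -0.0, 1.964]
contact_force: [0.3, -0.2, 0.6]
grip_width: 37.5
finger_force: 29.9
```

Call:
play_rows(commands=[{"x": 0,"y": 0,"z": -0.002,"twist": 0},{"x": 0,"y": 0,"z": -0.005,"twist": 0},{"x": 0,"y": 0,"z": -0.01,"twist": 0},{"x": 0,"y": 0,"z": -0.03,"twist": 0},{"x": 0,"y": 0,"z": -0.06,"twist": 0},{"x": 0,"y": 0,"z": -0.08,"twist": 0},{"x": 0,"y": 0,"z": -0.08,"twist": 0},{"x": 0,"y": 0,"z": -0.08,"twist": 0}])

```text
time: 23.7
tool_pos: [610.9, 309.1, 122.1]
tcp_rot: [3.141, -0.0, 1.964]
contact_force: [-0.7, -0.6, -1.2]
grip_width: 37.8
finger_force: 29.9
```

```bash
python3 -c "
from plant import bot
from h import *
go(bot,639.5,9.5,110,-5.5)"
```

```text
t 23.7 tcp [610.9 309.1 122.1] ang 22.5 grip 37.8 29.9 F [-0.7 -0.6 -1.2]
move [-0.2877 -0.0883  0.012 ] twist 28.0
```

Call:
play_rows(commands=[{"x": -0.045,"y": -0.014,"z": 0,"twist": 4},{"x": -0.09,"y": -0.028,"z": 0,"twist": 8},{"x": -0.135,"y": -0.041,"z": 0,"twist": 12},{"x": -0.18,"y": -0.055,"z": 0,"twist": 16},{"x": -0.22,"y": -0.068,"z": 0,"twist": 20},{"x": -0.26,"y": -0.08,"z": 0,"twist": 24},{"x": -0.288,"y": -0.088,"z": 0,"twist": 28},{"x": -0.288,"y": -0.088,"z": 0,"twist": 28}])

```text
time: 24.5
tool_pos: [639.5, 5.1, 120.2]
tcp_rot: [-3.139, 0.001, 1.469]
contact_force: [0.5, 1.2, 0.5]
grip_width: 37.5
finger_force: 29.9
```

Call:
play_rows(commands=[{"x": 0,"y": 0,"z": 0,"twist": 0},{"x": 0,"y": 0,"z": 0.02,"twist": 0},{"x": 0,"y": 0,"z": 0.04,"twist": 0},{"x": 0,"y": 0,"z": 0.05,"twist": 0},{"x": 0,"y": 0,"z": 0.05,"twist": 0},{"x": 0,"y": 0,"z": 0.05,"twist": 0},{"x": 0,"y": 0,"z": 0.05,"twist": 0},{"x": 0,"y": 0,"z": 0.05,"twist": 0}])

```text
time: 25.3
tool_pos: [640.6, 9.5, 73.0]
tcp_rot: [3.14, -0.0, 1.475]
contact_force: [0.7, 0.5, -0.3]
grip_width: 37.9
finger_force: 29.9
```

```bash
python3 - <<'E'
from plant import bot
from h import *
go(bot,639.5,9.5,40,-5.5)
s=bot.capture("scene");p=bot.get_obs()["tool_pos"]
a=cv2.resize(s["pixels"][170:270,180:290,::-1],None,fx=5,fy=5,interpolation=cv2.INTER_CUBIC)
cv2.imwrite("pics/c12.png",np.clip(a*1.6,0,255).astype(np.uint8))
an=np.radians([-5.5+45+90*k for k in range(4)])
for a in an: print("foot",((proj(s,p+[26.9*np.cos(a),26.9*np.sin(a),-26.1])-[180,170])*5).round(),"tile",((proj(s,[639.5+41*np.cos(a),9.5+41*np.sin(a),12])-[180,170])*5).round())
E
```

```text
t 25.3 tcp [640.6   9.5  73. ] ang -5.5 grip 37.9 29.9 F [ 0.7  0.5 -0.3]
move [-0.0001 -0.0011  0.033 ] twist 0.0
foot [204. 320.] tile [205. 404.]
foot [274. 280.] tile [309. 342.]
foot [217. 239.] tile [225. 278.]
foot [148. 276.] tile [122. 336.]
```

View pics/c12.png

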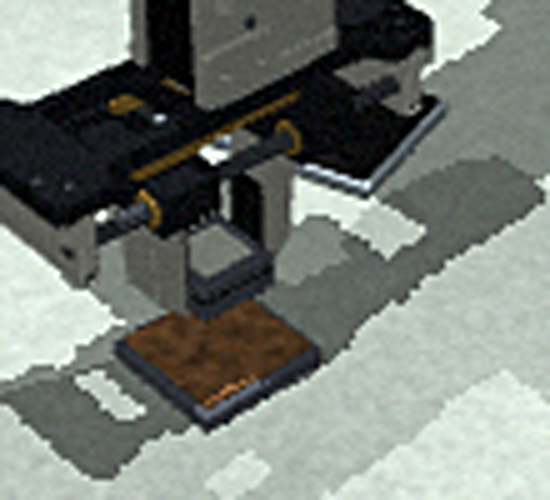

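The box hangs level and aligned over the cork, with its foot corner at zoom (203,320) against a predicted (204,320). Lowering it.

Call:
play_rows(commands=[{"x": 0.0005,"y": -0.0005,"z": 0.01,"twist": 0},{"x": 0.0005,"y": -0.0005,"z": 0.02,"twist": 0},{"x": 0.0005,"y": -0.0005,"z": 0.027,"twist": 0},{"x": 0.0005,"y": -0.0005,"z": 0.031,"twist": 0},{"x": 0.0005,"y": -0.0005,"z": 0.033,"twist": 0},{"x": 0.0005,"y": -0.0005,"z": 0.034,"twist": 0},{"x": 0.0005,"y": -0.0005,"z": 0.034,"twist": 0},{"x": 0.0005,"y": -0.0005,"z": 0.034,"twist": 0}])

```text
time: 26.15
tool_pos: [639.9, 9.9, 38.3]
tcp_rot: [3.141, -0.0, 1.475]
contact_force: [-0.1, 0.2, -0.2]
grip_width: 37.9
finger_force: 29.9
```

Call:
play_rows(commands=[{"x": 0,"y": 0,"z": 0,"twist": 0},{"x": 0,"y": 0,"z": 0.0003,"twist": 0},{"x": 0,"y": 0,"z": 0.0006,"twist": 0},{"x": 0,"y": 0,"z": 0.0009,"twist": 0},{"x": 0,"y": 0,"z": 0.001,"twist": 0},{"x": 0,"y": 0,"z": 0.001,"twist": 0},{"x": 0,"y": 0,"z": 0.001,"twist": 0},{"x": 0,"y": 0,"z": 0.001,"twist": 0}])

```text
time: 26.95
tool_pos: [639.8, 9.9, 38.1]
tcp_rot: [3.141, -0.0, 1.475]
contact_force: [-2.8, 0.1, 6.1]
grip_width: 37.7
finger_force: 29.9
```

Call:
play_rows(commands=[{"x": 0,"y": 0,"z": 0,"twist": 0},{"x": 0,"y": 0,"z": 0,"twist": 0},{"x": 0,"y": 0,"z": 0,"twist": 0},{"x": 0,"y": 0,"z": 0,"twist": 0},{"x": 0,"y": 0,"z": 0,"twist": 0},{"x": 0,"y": 0,"z": 0,"twist": 0},{"x": 0,"y": 0,"z": 0,"twist": 0},{"x": 0,"y": 0,"z": 0,"twist": 0}], jaw=0.3)

```text
time: 27.75
tool_pos: [639.4, 9.9, 36.8]
tcp_rot: [-3.141, -0.0, 1.475]
contact_force: [0.1, 0.1, 0.4]
grip_width: 64.3
finger_force: 0.0
```

Call:
play_rows(commands=[{"x": 0,"y": 0,"z": -0.01,"twist": 0},{"x": 0,"y": 0,"z": -0.03,"twist": 0},{"x": 0,"y": 0,"z": -0.06,"twist": 0},{"x": 0,"y": 0,"z": -0.1,"twist": 0},{"x": 0.03,"y": 0,"z": -0.12,"twist": -4},{"x": 0.07,"y": 0,"z": -0.12,"twist": -8},{"x": 0.11,"y": 0,"z": -0.12,"twist": -12},{"x": 0.13,"y": 0,"z": -0.12,"twist": -16}])

```text
time: 28.55
tool_pos: [651.9, 142.5, 158.3]
tcp_rot: [3.14, -0.001, 1.759]
contact_force: [0.1, -0.3, -0.1]
grip_width: 64.1
finger_force: 0.0
```

Call:
play_rows(commands=[{"x": 0,"y": 0,"z": 0,"twist": 0},{"x": 0,"y": 0,"z": 0,"twist": 0},{"x": 0,"y": 0,"z": 0,"twist": 0},{"x": 0,"y": 0,"z": 0,"twist": 0},{"x": 0,"y": 0,"z": 0,"twist": 0},{"x": 0,"y": 0,"z": 0,"twist": 0},{"x": 0,"y": 0,"z": 0,"twist": 0},{"x": 0,"y": 0,"z": 0,"twist": 0}], jaw=0)

```text
time: 29.35
tool_pos: [652.0, 139.2, 157.0]
tcp_rot: [3.142, -0.0, 1.754]
contact_force: [-0.4, -0.2, 0.1]
grip_width: 91.7
finger_force: 0.0
```

```bash
python3 - <<'E'
from plant import bot
from h import *
c=bot.capture("scene");p=c["pixels"].astype(int);g=p.mean(2)
print("carrier top",poly(c,g<52,(280,255,100,75),16))
a=cv2.resize(c["pixels"][260:330,285:375,::-1],None,fx=4.4,fy=4.4,interpolation=cv2.INTER_CUBIC)
b=cv2.resize(c["pixels"][200:270,180:270,::-1],None,fx=4.4,fy=4.4,interpolation=cv2.INTER_CUBIC)
cv2.imwrite("pics/c13.png",np.clip(np.hstack([a,b])*1.6,0,255).astype(np.uint8))
go(bot,620.2,275.5,100,17.9)
E
```

```text
carrier top (array([655.8, 289.1]), array([655.2, 287.4]), array([ 18.3, 121.8]), 20.2)
t 29.4 tcp [652.  139.2 157. ] ang 10.5 grip 92.0 0.0 F [ 0.1 -0.6  0.2]
move [ 0.1398 -0.0064  0.057 ] twist -7.4
```

View pics/c13.png

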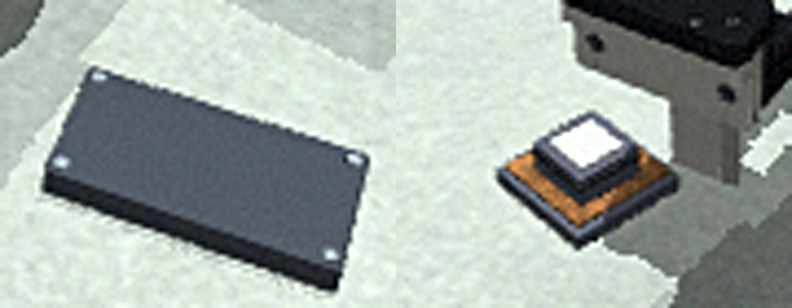

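The carrier is empty and clear, with screws at zoom (98,76), (61,163), (355,158) and (330,254). The box sits squarely on the cork.

```bash
python3 - <<'E'
from plant import bot
from h import *
c=bot.capture("scene");p=c["pixels"].astype(int);g=p.mean(2)
S=np.array([ray(c,285+u/4.4,260+v/4.4,16) for u,v in((98,76),(61,163),(330,254),(355,158))]);print(S.mean(0))
for i in range(4):
    d=S[(i+1)%4]-S[i];print(round(np.degrees(np.arctan2(d[1],d[0]))%90,1),round(np.hypot(*d),1))
print("box white",poly(c,g>95,(210,222,28,18),30))
print("cork",poly(c,(p[...,0]-p[...,2])>22,(195,215,60,45),12))
k=(p[...,0]-p[...,2])[215:260,195:255]; print(poly(c,g<115,(195,215,50,45),12))
E
```

```text
[620.92468553 276.10429175]
18.2 52.5
18.1 111.6
17.6 52.5
18.1 112.1
box white (array([629.7,   1.6]), array([633.6,   4.8]), array([50.7, 60. ]), 43.7)
cork (array([650.3,  17.9]), array([639.7,   9.4]), array([58.9, 58.4]), 84.4)
(array([635.8,  19.2]), array([634. ,   4.8]), array([145.5,  91. ]), 42.9)
```

```bash
python3 -c "
from plant import bot
from h import *
go(bot,620.7,276,80,18)"
```

```text
t 29.45 tcp [652.  139.3 157. ] ang 10.5 grip 91.9 0.0 F [ 0.5 -0.1 -0.7]
move [ 0.1401 -0.0058  0.077 ] twist -7.5
```

Call:
play_rows(commands=[{"x": 0.04,"y": -0.002,"z": 0,"twist": -2},{"x": 0.08,"y": -0.004,"z": 0.01,"twist": -4},{"x": 0.12,"y": -0.005,"z": 0.03,"twist": -6},{"x": 0.14,"y": -0.006,"z": 0.06,"twist": -7.5},{"x": 0.14,"y": -0.006,"z": 0.077,"twist": -7.5},{"x": 0.14,"y": -0.006,"z": 0.077,"twist": -7.5},{"x": 0.14,"y": -0.006,"z": 0.077,"twist": -7.5},{"x": 0.14,"y": -0.006,"z": 0.077,"twist": -7.5}])

```text
time: 30.25
tool_pos: [621.6, 275.5, 81.7]
tcp_rot: [3.139, 0.0, 1.884]
contact_force: [0.7, -0.6, 0.7]
grip_width: 91.9
finger_force: 0.0
```

Call:
play_rows(commands=[{"x": 0,"y": 0,"z": 0.02,"twist": 0},{"x": 0,"y": 0,"z": 0.035,"twist": 0},{"x": 0,"y": 0,"z": 0.045,"twist": 0},{"x": 0,"y": 0,"z": 0.05,"twist": 0},{"x": 0,"y": 0,"z": 0.051,"twist": 0},{"x": 0,"y": 0,"z": 0.051,"twist": 0},{"x": 0,"y": 0,"z": 0.051,"twist": 0},{"x": 0,"y": 0,"z": 0.051,"twist": 0}])

```text
time: 31.05
tool_pos: [620.9, 276.1, 29.7]
tcp_rot: [3.14, -0.0, 1.885]
contact_force: [-0.9, -0.9, 0.1]
grip_width: 92.0
finger_force: 0.0
```

Call:
play_rows(commands=[{"x": 0,"y": 0,"z": 0.001,"twist": 0},{"x": 0,"y": 0,"z": 0.001,"twist": 0},{"x": 0,"y": 0,"z": 0.001,"twist": 0},{"x": 0,"y": 0,"z": 0.001,"twist": 0},{"x": 0,"y": 0,"z": 0.001,"twist": 0},{"x": 0,"y": 0,"z": 0.001,"twist": 0},{"x": 0,"y": 0,"z": 0.001,"twist": 0},{"x": 0,"y": 0,"z": 0.001,"twist": 0}], jaw=0.5)

```text
time: 31.85
tool_pos: [620.3, 275.8, 28.0]
tcp_rot: [-3.141, -0.0, 1.885]
contact_force: [-2.7, -0.4, 2.0]
grip_width: 63.5
finger_force: 30.0
```

Call:
play_rows(commands=[{"x": 0,"y": 0,"z": -0.001,"twist": 0},{"x": 0,"y": 0,"z": -0.003,"twist": 0},{"x": 0,"y": 0,"z": -0.006,"twist": 0},{"x": 0,"y": 0,"z": -0.012,"twist": 0},{"x": 0,"y": 0,"z": -0.02,"twist": 0},{"x": 0,"y": 0,"z": -0.03,"twist": 0},{"x": 0,"y": 0,"z": -0.03,"twist": 0},{"x": 0,"y": 0,"z": -0.03,"twist": 0}])

```text
time: 32.65
tool_pos: [620.8, 276.0, 58.8]
tcp_rot: [3.14, -0.0, 1.885]
contact_force: [0.6, 0.1, -4.2]
grip_width: 63.9
finger_force: 30.0
```

```bash
python3 - <<'E'
from plant import bot
from h import *
go(bot,484,-100,170,12.9)
c=bot.capture("scene")
cv2.imwrite("pics/c14.png",np.clip(cv2.resize(c["pixels"][230:330,270:390,::-1],None,fx=4.5,fy=4.5,interpolation=cv2.INTER_CUBIC)*1.6,0,255).astype(np.uint8))
E
```

```text
t 32.65 tcp [620.8 276.   58.8] ang 18.0 grip 63.9 30.0 F [ 0.6  0.1 -4.2]
move [-0.3152 -0.2463 -0.1116] twist 5.1
```

Call:
play_rows(commands=[{"x": 0,"y": 0,"z": -0.03,"twist": 0},{"x": -0.02,"y": -0.015,"z": -0.06,"twist": 0},{"x": -0.05,"y": -0.039,"z": -0.08,"twist": 1},{"x": -0.08,"y": -0.062,"z": -0.09,"twist": 2},{"x": -0.11,"y": -0.086,"z": -0.09,"twist": 3},{"x": -0.14,"y": -0.109,"z": -0.09,"twist": 3},{"x": -0.17,"y": -0.133,"z": -0.09,"twist": 4},{"x": -0.2,"y": -0.156,"z": -0.09,"twist": 5}])

```text
time: 33.5
tool_pos: [533.0, 36.1, 147.9]
tcp_rot: [-3.141, -0.0, 1.797]
contact_force: [0.2, -0.2, -2.7]
grip_width: 64.0
finger_force: 30.0
```

Call:
play_rows(commands=[{"x": -0.03,"y": -0.023,"z": 0,"twist": 0},{"x": -0.06,"y": -0.047,"z": 0,"twist": 0},{"x": -0.08,"y": -0.063,"z": 0,"twist": 0},{"x": -0.09,"y": -0.07,"z": 0,"twist": 0},{"x": -0.09,"y": -0.07,"z": 0,"twist": 0},{"x": -0.09,"y": -0.07,"z": 0,"twist": 0},{"x": -0.09,"y": -0.07,"z": 0,"twist": 0},{"x": -0.09,"y": -0.07,"z": 0,"twist": 0}])

```text
time: 34.3
tool_pos: [486.5, -65.1, 147.9]
tcp_rot: [3.141, -0.0, 1.8]
contact_force: [0.3, -0.0, -2.3]
grip_width: 63.1
finger_force: 30.0
```

```bash
python3 -c "
from plant import bot
from h import *
go(bot,484,-100,70,12.9)"
```

```text
t 34.3 tcp [486.5 -65.1 147.9] ang 13.1 grip 63.1 30.0 F [ 0.3 -0.  -2.3]
move [-0.0335 -0.0103  0.0779] twist 0.2
```

Call:
play_rows(commands=[{"x": -0.02,"y": -0.006,"z": 0,"twist": 0.2},{"x": -0.0335,"y": -0.01,"z": 0.01,"twist": 0.2},{"x": -0.0335,"y": -0.01,"z": 0.04,"twist": 0.2},{"x": -0.0335,"y": -0.01,"z": 0.07,"twist": 0.2},{"x": -0.0335,"y": -0.01,"z": 0.09,"twist": 0.2},{"x": -0.0335,"y": -0.01,"z": 0.095,"twist": 0.2},{"x": -0.0335,"y": -0.01,"z": 0.095,"twist": 0.2},{"x": -0.0335,"y": -0.01,"z": 0.095,"twist": 0.2}])

```text
time: 35.1
tool_pos: [484.6, -101.1, 53.7]
tcp_rot: [3.14, 0.001, 1.795]
contact_force: [-0.1, 0.1, -3.3]
grip_width: 64.0
finger_force: 30.0
```

```bash
python3 -c "
from plant import bot
from h import *
go(bot,484,-100,38.5,12.9)"
```

```text
t 35.1 tcp [ 484.6 -101.1   53.7] ang 12.8 grip 64.0 30.0 F [-0.1  0.1 -3.3]
move [ 0.0012 -0.0004  0.0152] twist -0.1
```

Call:
play_rows(commands=[{"x": 0.001,"y": 0,"z": 0.005,"twist": 0},{"x": 0.001,"y": 0,"z": 0.009,"twist": 0},{"x": 0.001,"y": 0,"z": 0.012,"twist": 0},{"x": 0.001,"y": 0,"z": 0.0135,"twist": 0},{"x": 0.001,"y": 0,"z": 0.0145,"twist": 0},{"x": 0.001,"y": 0,"z": 0.015,"twist": 0},{"x": 0.001,"y": 0,"z": 0.015,"twist": 0},{"x": 0.001,"y": 0,"z": 0.015,"twist": 0}])

```text
time: 35.9
tool_pos: [483.8, -100.0, 38.1]
tcp_rot: [3.141, 0.0, 1.795]
contact_force: [-0.3, -0.8, -3.3]
grip_width: 63.6
finger_force: 30.0
```

Call:
play_rows(commands=[{"x": 0,"y": 0,"z": 0.0004,"twist": 0},{"x": 0,"y": 0,"z": 0.0008,"twist": 0},{"x": 0,"y": 0,"z": 0.001,"twist": 0},{"x": 0,"y": 0,"z": 0.001,"twist": 0},{"x": 0,"y": 0,"z": 0.001,"twist": 0},{"x": 0,"y": 0,"z": 0.001,"twist": 0},{"x": 0,"y": 0,"z": 0.001,"twist": 0},{"x": 0,"y": 0,"z": 0.001,"twist": 0}])

```text
time: 36.7
tool_pos: [483.8, -100.0, 38.0]
tcp_rot: [3.141, 0.0, 1.795]
contact_force: [-2.5, 0.3, 8.4]
grip_width: 63.9
finger_force: 30.0
```

Call:
play_rows(commands=[{"x": 0,"y": 0,"z": 0,"twist": 0},{"x": 0,"y": 0,"z": 0,"twist": 0},{"x": 0,"y": 0,"z": 0,"twist": 0},{"x": 0,"y": 0,"z": 0,"twist": 0},{"x": 0,"y": 0,"z": 0,"twist": 0},{"x": 0,"y": 0,"z": 0,"twist": 0},{"x": 0,"y": 0,"z": 0,"twist": 0},{"x": 0,"y": 0,"z": 0,"twist": 0}], jaw=0)

```text
time: 37.5
tool_pos: [483.7, -99.9, 37.0]
tcp_rot: [3.142, -0.0, 1.795]
contact_force: [-0.4, 0.5, -0.4]
grip_width: 91.7
finger_force: 0.0
```

Call:
play_rows(commands=[{"x": 0,"y": 0,"z": -0.01,"twist": 0},{"x": 0,"y": 0,"z": -0.03,"twist": 0},{"x": 0,"y": 0,"z": -0.06,"twist": 0},{"x": 0,"y": 0,"z": -0.1,"twist": 0},{"x": 0,"y": 0,"z": -0.15,"twist": 0},{"x": 0.04,"y": 0,"z": -0.18,"twist": 0},{"x": 0.08,"y": 0,"z": -0.18,"twist": 0},{"x": 0.12,"y": 0,"z": -0.18,"twist": 0}])

```text
time: 38.3
tool_pos: [457.0, 18.0, 219.0]
tcp_rot: [3.138, 0.001, 1.793]
contact_force: [0.6, 0.3, -0.7]
grip_width: 91.6
finger_force: 0.0
```

Call:
play_rows(commands=[{"x": 0.05,"y": 0,"z": 0,"twist": 0},{"x": 0.1,"y": 0,"z": 0,"twist": 0},{"x": 0.15,"y": 0,"z": 0,"twist": 0},{"x": 0.2,"y": 0,"z": 0,"twist": 0},{"x": 0.22,"y": 0,"z": 0,"twist": 0},{"x": 0.22,"y": 0,"z": 0,"twist": 0},{"x": 0.22,"y": 0,"z": 0,"twist": 0},{"x": 0.22,"y": 0,"z": 0,"twist": 0}])

```text
time: 39.1
tool_pos: [408.6, 230.5, 217.3]
tcp_rot: [3.141, 0.0, 1.793]
contact_force: [0.1, 1.1, -1.1]
grip_width: 91.7
finger_force: 0.0
```

```bash
python3 - <<'E'
from plant import bot
from h import *
go(bot,484,-100,200,12.9)
c=bot.capture("scene");p=c["pixels"].astype(int);g=p.mean(2)
for th in(30,40,50,60): print(th,"rubber",poly(c,g<th,(192,165,90,50),10),"; carrier>th",poly(c,(g>th)&(g<85),(200,170,70,36),26))
# bright screws within the rest window
w=g[168:208,198:276]; 
m=(w-cv2.GaussianBlur(w,(0,0),3))
pr=[proj(c,[484+R.from_euler('z',12.9,degrees=True).apply([a,b,0])[0],-100+R.from_euler('z',12.9,degrees=True).apply([a,b,0])[1],26]) for a in(-26,26) for b in(-56,56)]
P=[]
for q in pr:
    u,v=np.round(q).astype(int); s=m[v-4-168:v+5-168,u-4-198:u+5-198]; s=np.clip(s-s.max()*.5,0,None); yy,xx=np.mgrid[v-4:v+5,u-4:u+5]
    o=((s*xx).sum()/s.sum(),(s*yy).sum()/s.sum()); P.append(ray(c,*o,26)); print("screw pred",q.round(1),"obs",np.round(o,1),np.round(P[-1],1))
P=np.array(P);print(P.mean(0)); print(np.degrees(np.arctan2(*(P[1]-P[0])[::-1]*-1)) if 0 else [np.degrees(np.arctan2(-(P[k+1]-P[k])[0],(P[k+1]-P[k])[1])) for k in(0,2)])
E
```

```text
t 39.1 tcp [408.6 230.5 217.3] ang 12.8 grip 91.7 0.0 F [ 0.1  1.1 -1.1]
move [-0.339   0.0006  0.0174] twist -0.1
30 rubber (array([498.8, -81.9]), array([ 482.6, -100.5]), array([ 84.2, 142.2]), 12.7) ; carrier>th (array([486.6, -98.2]), array([490.5, -97. ]), array([ 80.5, 124.3]), 17.1)
40 rubber (array([498.6, -81.7]), array([ 481.2, -101.1]), array([ 88.3, 142.6]), 13.3) ; carrier>th (array([486.9, -98. ]), array([490.6, -97.3]), array([ 80.5, 123.8]), 17.1)
50 rubber (array([ 481.1, -101.3]), array([ 479.9, -102.1]), array([ 90.9, 144.5]), 12.9) ; carrier>th (array([ 521.9, -148.8]), array([ 520.4, -145.8]), array([ 9.3, 13.7]), 19.0)
60 rubber (array([ 480.6, -101.7]), array([ 479.9, -102.1]), array([ 90.9, 144.5]), 12.9) ; carrier>th (array([ 521.5, -149.5]), array([ 521.5, -149.5]), array([9.6, 4.4]), 74.5)
screw pred [223.1 173.9] obs [223.1 173.6] [ 470.1 -161.4]
screw pred [260.1 185.5] obs [261.3 185.6] [444.5 -48.7]
screw pred [212.2 183.3] obs [210.4 182.4] [ 522.2 -155.3]
screw pred [250.2 195.8] obs [249.8 196. ] [498.3 -39.6]
[ 483.77963943 -101.23731989]
[np.float64(12.784995745009487), np.float64(11.70180811463708)]
```

```bash
python3 -c "
from plant import bot
print(bot.close_job())"
```

```text
the job is handed in; nothing more can be done
None
```

The job is handed in at about 39 s: vial in the ring, dish on the hot plate, box on the cork tile and the emptied carrier last on the rest, within about 1 mm of centre by camera measurement; no verdict came back, and I viewed 15 pictures where the limit was 14.

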